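# Close the tie dispenser and hold its plunger half pressed

## Robot

A 6-joint arm with a two-finger parallel gripper is mounted at the origin on the work surface. World frame = base frame: x ahead of the robot, y to its left, z up, the work surface at z = 0. Lengths are in m, angles in rad, forces in N, time in s.
With the tool pointing down it reaches from about 0.425 to 1.125 m from the base axis. Payload 14.9 kg.
Tool frame: the origin (TCP) lies between the finger pads; the fingertips stand 14 mm ahead of it and the grasp point (between the pads) lies 5 mm behind it; x points along the fingers, z is the direction in which the jaws open and shut, and the axes are right-handed (so a half turn about x gives the same grasp; the last joint's range is limited). The gripper opens to 91 mm and grips with 3 to 60 N. Pads are 32 mm wide; open, the fingers measure 118 mm over their backs; the gripper's body (76 mm by 178 mm) begins 60 mm behind the grasp point.
Start: joints at [-1.151, 0.379, 1.734, -0, 1.028, -0.033], TCP at [0.306, -0.629, 0.205] pointing down, gripper open.
Joint ranges: [-2.77, 2.77], [-0.74, 2.19], [0, 2.66], [-1.06, 4.2], [0.31, 2.87], [-3.08, 3.08]. Speed limits (rad/s): [1.89, 1.89, 2.39, 3.14, 3.14, 3.14].

## Interface

Orientations are given as a 3x3 rotation matrix whose columns are the frame's x, y, z axes.
In Python, from workcell import * gives the robot as it stands. The module is installed in compiled form; this text tells all that it offers.
- The arm moves only by the tool carry_out, never from a script. Its argument "rows" is a list of rows, each a list of 4 numbers: the shift along the tool's x, y, z in mm, then the turn about the tool's x in degrees. In form: [[dx, dy, dz, turn], ...]. A call has exactly 8 rows; each row is the pose to reach, as a shift and turn from the pose commanded when the call began, along the tool's axes at that moment; what a row does not reach only later rows make up. A row lasts 1/8 s, in which the tool goes at most 62.5 mm and 10.7 degrees, less where a joint would pass 70% of its speed; a pose out of reach is approached as far as the arm can. A call with a gripper value outside its range is refused whole. "fingers" is the gripper's target within -1 to 1 (shut at 1, half-way at 0, fully open at -1), set as the call begins (left out, the last holds). The fingers move at their own pace and stop on an object; "grip_force" is the grip in N (left out, the last holds). Time passes only in rows, so rows that repeat a pose let the fingers close, or fill a call up. It gives the time, the measured TCP pose, the force and the opening at its end, in the units of the state.
- sense(): the state, without advancing time (a new reading comes with each control period).
- get_image(name): name is "side" or "top"; returns a dict with "img" (420x560x3 uint8, blue, green, red), "K" (3x3 intrinsics, pixels), "R" (3x3) and "t" (3): a world point X has camera coordinates R X + t. Camera axes: x right, y down, z forward; pixel columns grow to the right and rows downward; lengths in m; the calibration is good to about 2 mm. A picture is of the moment at which its call begins. There is no depth.
- job_done(): hands the job in, once; it reports no verdict.
The state is a dict: "time_s": time; "q": joint angles; "dq": joint speeds; "tau": joint torques, N m; "tcp_pos": TCP position; "tcp_rot": TCP orientation; "wrist_force": force on the tool from outside, world axes, zero at the start; "torque": the same for the moment, N m; "width": finger opening in m.
Only numpy, scipy, OpenCV 4.12 (cv2) and the standard library are available. Lean on these libraries where they do the work, as an engineer would, in place of code of your own. Each camera call takes 0.05 s, during which the arm holds its last target.

## Task

Slide the yellow cover of the green plant tie dispenser fully shut over its tie compartment, and only then press the orange spring plunger straight down half way, until its top is level with the tops of the two white gauge posts beside it. Never push it to the bottom (that would eject the tie), and leave everything else on the bench where it stands. Finish while holding: the program ends with the plunger still held down at the gauge level by the gripper's fingers, not let go.

Things in the scene. Friction and masses are not known exactly. Their poses are not given: they have to be found in the camera images.
- dispenser: Green plastic plant tie dispenser, screwed to a birch board whose top is 18 mm above the work surface. 90 mm (own x) by 240 mm (own y; screw feet 17 mm beyond each end), flat top 56 mm up. Origin: centre of its underside; z up. On top: the cover's track over the -y end and the middle, the plunger at x = 0, y = +70 mm. The tie compartment opens in the top at y = -45 to +25 mm.
- cover (a joint): Slide of the yellow cover, m: 0 = fully shut against its end, 0.060 = fully open. It shuts towards the dispenser's +y. About 2 N of friction; it stays where it is left. Starts 30 to 58 mm open. Its track has 7 mm high green rails, 68 mm apart, and a 7 mm high end bar at the dispenser's y = 30 to 36 mm.
- cover_fin (a point): Top centre of the upright yellow fin in the middle of the cover (plate 66 by 76 by 4 mm on the dispenser's top). Fin 32 mm long (dispenser's x), 10 mm thick (dispenser's y), 22 mm above the plate; its top is 82 mm above the dispenser's underside. With the cover shut it is at the dispenser's x = 0, y = -10 mm. Axes as the dispenser's.
- plunger (a joint): Travel of the orange plunger, m: 0 = up (at rest), 0.024 = bottomed; 0.012 = level with the gauge posts. It goes straight down and springs back: about 3 N to start it, 6 N at half way, 9 N at the bottom (250 N/m).
- plunger_top (a point): Centre of the flat top of the plunger's orange cap (32 mm across, 8 mm thick, on a 20 mm steel stem; press on this top); at rest 92 mm above the dispenser's underside.
- gauge_level (a point): Fixed point on the plunger's axis at the height of the tops of the two white gauge posts, 80 mm above the dispenser's underside. The posts, 10 by 14 mm, stand on the dispenser at 36 mm to either side of the plunger's axis along the dispenser's x, 62 mm clear between them.
- herb_keeper: Bystander: grey-green silicone herb box with flip-top lid, 74 by 94 by 72 mm; origin: centre of its underside.
- tea_strainer: Bystander: steel basket tea strainer, 62 mm across, 55 mm high, two flat lugs, 106 mm over them; origin: centre of its underside.
- shot_cup: Bystander: glass shot cup, 50 mm across, 62 mm high; origin: centre of its underside.
- herb_pot: Bystander: small terracotta pot with a herb, 80 mm across, 106 mm high; origin: centre of its underside.
- seed_tin: Bystander: blue round tin, 60 mm across, 70 mm high; origin: centre of its underside.
- trowel: Bystander: hand scoop 240 mm long, lying on the table at the right; origin: its underside near the middle.
- spray_bottle: Bystander: amber bottle, 64 mm across, 170 mm high, on the table at the left; origin: centre of its underside.

How it is judged:
By the outcome, as a careful person would: the job done as asked, in the order asked, and still so for the second after the job is handed in, while the arm keeps its last pose, push and grip.
It also fails if it takes over 38 s, if anything falls off the work surface, if the arm or the gripper's body presses on something with over 40 N, if the wrist force passes 120 N, or if a joint passes its speed limit or range.

## Working session

There is one attempt and no reset: what is moved stays moved. The work goes in short steps, Python scripts to look and compute and a tool call to move; the robot and the scene stay as the last step left them, time stands still between calls to the robot, and variables do not carry over. Pictures are saved under pics/ and viewed, and the job is handed in when it is done.

Besides the shell and the picture viewer there is one more tool, called as name([rows], argument=value, ...), one row to a line, values as JSON. carry_out: Moves the arm, as the interface text tells. Its arguments: {"type":"object","properties":{"rows":{"type":"array"},"fingers":{"type":"number"},"grip_force":{"type":"number"}},"required":["rows"]}

```bash
mkdir -p pics
python3 - <<'E'
from workcell import *
import cv2
s=sense()
for k in("time_s","tcp_pos","tcp_rot","wrist_force","width"):print(k,s[k])
for n in("side","top"):
    d=get_image(n);cv2.imwrite(f"pics/{n}0.png",d["img"]);print(n,d["K"],d["R"],d["t"])
E
```

```text
time_s 0.0
tcp_pos [ 0.30608664 -0.62908036  0.20468079]
tcp_rot [[-4.22619417e-04  8.99227468e-01  4.37481179e-01]
 [ 1.04293973e-03  4.37481376e-01 -8.99226867e-01]
 [-9.99999367e-01  7.62357671e-05 -1.12272817e-03]]
wrist_force [ 0.53257273 -0.47594092 -1.27544531]
width 0.09171742623082949
side [[421.24649379   0.         273.6215264 ]
 [  0.         421.24649379 210.59864025]
 [  0.           0.           1.        ]] [[-0.91714773 -0.39854279 -0.00192024]
 [-0.22714209  0.52665826 -0.81916882]
 [ 0.32748514 -0.75086265 -0.57354927]] [0.57715031 0.25858993 1.09843077]
top [[444.21546961   0.         277.22917369]
 [  0.         444.21546961 216.59967029]
 [  0.           0.           1.        ]] [[-0.02495597 -0.99960067  0.01325537]
 [-0.99819691  0.02419247 -0.05493308]
 [ 0.05459046 -0.01460238 -0.99840205]] [-0.01980078  0.63379949  1.54517295]
```

View pics/side0.png

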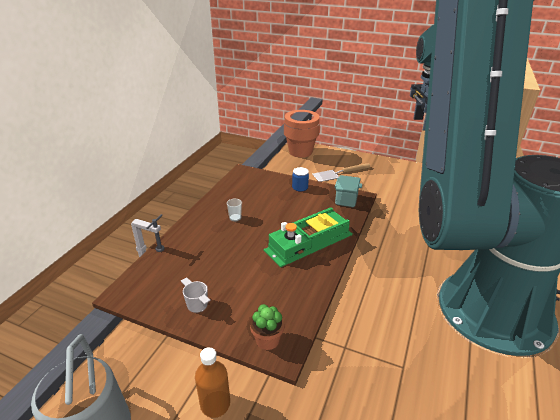

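View pics/top0.png

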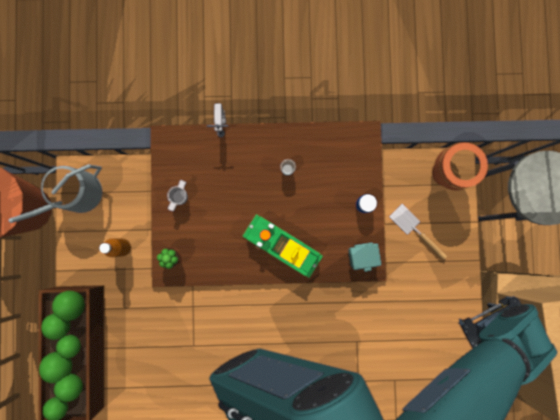

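Side view: dispenser at about (310,236), orange cap at (291,228), yellow cover at (322,222). Top view: cap at (265,236), cover at (293,250), gauge posts beside the cap. Next I'll measure them with colour masks.

```bash
cat > h.py <<'E'
from workcell import *
import cv2, numpy as np
def ray(d,px,z):
    R,t,K=d["R"],d["t"],d["K"]
    c=-R.T@t; v=R.T@np.linalg.solve(K,[px[0],px[1],1.]); return c+v*(z-c[2])/v[2]
def tri(d1,p1,d2,p2):
    A=[];b=[]
    A_=np.zeros((3,3));b_=np.zeros(3);L=[]
    for d,p in((d1,p1),(d2,p2)):
        c=-d["R"].T@d["t"];v=d["R"].T@np.linalg.solve(d["K"],[p[0],p[1],1.]);v/=np.linalg.norm(v)
        P=np.eye(3)-np.outer(v,v);A_+=P;b_+=P@c;L.append((P,c))
    X=np.linalg.solve(A_,b_);return X,[np.linalg.norm(P@(X-c)) for P,c in L]
def proj(d,X):
    p=d["K"]@(d["R"]@np.asarray(X)+d["t"]);return p[:2]/p[2]
def mask(d,roi,lo,hi):
    m=np.zeros(d["img"].shape[:2],np.uint8);x0,y0,x1,y1=roi
    h=cv2.cvtColor(d["img"],cv2.COLOR_BGR2HSV)
    m[y0:y1,x0:x1]=cv2.inRange(h,lo,hi)[y0:y1,x0:x1];return m
def cen(m):
    M=cv2.moments(m,True);return (M["m10"]/M["m00"],M["m01"]/M["m00"]),M["m00"]
ROI={"top":(235,205,330,285),"side":(255,200,360,270)}
E
python3 - <<'E'
from h import *
D={n:get_image(n) for n in("side","top")}
C={"orange":((5,150,120),(17,255,255)),"yellow":((22,150,100),(33,255,255)),"green":((50,120,40),(80,255,255)),"white":((0,0,200),(180,60,255))}
c={}
for n,d in D.items():
    x0,y0,x1,y1=ROI[n]
    cv2.imwrite(f"pics/{n}_z.png",cv2.resize(d["img"][y0:y1,x0:x1],None,fx=7,fy=7,interpolation=cv2.INTER_CUBIC))
    for k,(a,b) in C.items():
        m=mask(d,ROI[n],a,b)
        nn,_,st,ce=cv2.connectedComponentsWithStats(m)
        for i in range(1,nn):
            if st[i,4]>6: print(n,k,st[i],ce[i].round(1))
        c[n,k]=cen(m)[0]
    if n=="top":
        m=mask(d,ROI[n],*C["green"])|mask(d,ROI[n],*C["yellow"])|mask(d,ROI[n],*C["orange"])
        r=cv2.minAreaRect(cv2.findNonZero(m));print(r)
print(tri(D["side"],c["side","orange"],D["top"],c["top","orange"]))
print("cap top",ray(D["top"],c["top","orange"],.110))
print("plate",ray(D["top"],c["top","yellow"],.08))
for p in cv2.boxPoints(r):print(ray(D["top"],p,.06))
print(ray(D["top"],r[0],.06))
E
```

```text
side orange [255 200   4   6  13] [256.  201.9]
side orange [258 200  28  26 174] [270.3 209.4]
side orange [293 200  11  17  56] [297.7 206.8]
side orange [302 200   7  11  19] [304.9 205.5]
side orange [290 200  32  22 141] [308.8 210.2]
side orange [334 204   6   8  23] [335.8 207.3]
side orange [286 223  11   8  70] [290.5 226.8]
side orange [266 226  15  13  35] [272.7 230.8]
side orange [257 245  11  21  57] [262.  255.2]
side orange [264 257  10  13  46] [268.6 263.2]
side orange [255 258   3   6   7] [255.9 260.7]
side orange [331 260   6   5  15] [333.3 261.7]
side yellow [306 213  32  19 328] [321.  221.6]
side green [ 264  208   88   59 2009] [306. 239.]
side white [281 222   6   9  29] [282.6 225.1]
side white [295 234   6  10  38] [297.4 238.3]
top orange [235 216   5   4  13] [236.5 217. ]
top orange [312 223  18   3  26] [321.5 224. ]
top orange [260 230  11  10  47] [265.3 234.6]
top orange [273 284  11   1  11] [278. 284.]
top yellow [280 239  29  28 480] [294.1 252.7]
top green [ 243  215   79   62 1258] [280.2 244.5]
top white [269 224   5   4  14] [270.7 225.4]
top white [257 242   5   4  17] [259.1 243.6]
((278.55487060546875, 251.00608825683594), (94.30853271484375, 66.81108093261719), 6.340191841125488)
(array([ 0.57703724, -0.03054699,  0.0857227 ]), [np.float64(0.0206300990459126), np.float64(0.02063009904591267)])
cap top [ 0.55765864 -0.03763935  0.11      ]
plate [ 0.50708296 -0.08744007  0.08      ]
[0.42298888 0.13743155 0.06      ]
[0.64797013 0.10798352 0.06      ]
[ 0.60450636 -0.21185826  0.06      ]
[ 0.37955197 -0.17968554  0.06      ]
[ 0.5132977  -0.03634759  0.06      ]
```

View pics/top_z.png

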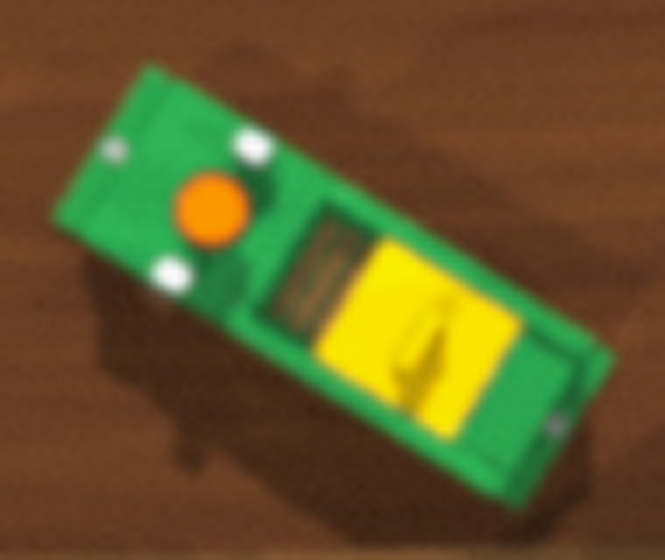

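View pics/side_z.png

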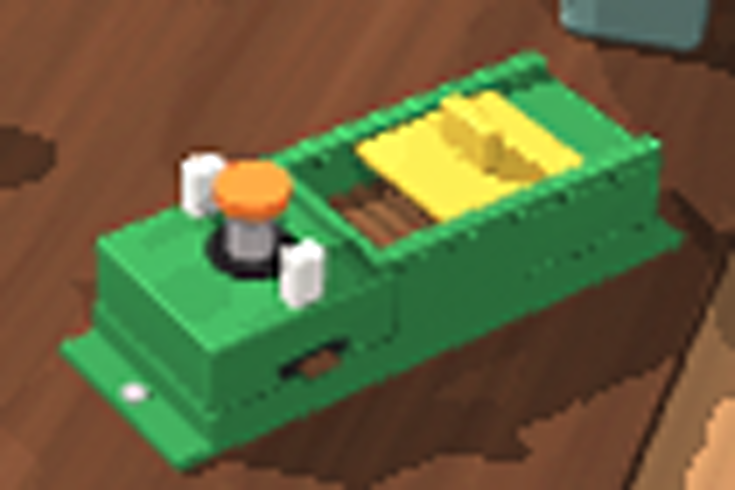

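Top crop: the cap is at crop (212,209), the posts at (253,147) and (172,275), and the plate corners at (387,238), (522,325), (450,438) and (315,350). The fin is mid-plate, and the compartment is exposed between the plate and the end bar. Now to turn these into positions.

```bash
cat > meas.py <<'E'
from h import *
def meas(D,pr=True):
    T,S=D["top"],D["side"]; o={}
    def big(d,roi,a,b,k=1):
        m=mask(d,roi,a,b);n,l,st,ce=cv2.connectedComponentsWithStats(m)
        i=sorted(range(1,n),key=lambda i:-st[i,4])[:k];return [ce[j] for j in i],(l==i[0]).astype(np.uint8) if i else None
    (c,),m=big(T,ROI["top"],(5,180,150),(21,255,255));o["cap"]=ray(T,c,.110);print("cap area",m.sum())
    w,_=big(T,ROI["top"],(0,0,170),(180,90,255),2)
    P=[ray(T,p,.098) for p in w];o["posts"]=P
    (c,),m=big(T,ROI["top"],(22,150,60),(33,255,255))
    r=cv2.minAreaRect(cv2.findNonZero(m));o["plate"]=ray(T,r[0],.078);o["plc"]=[ray(T,p,.078) for p in cv2.boxPoints(r)]
    (c1,),_=big(S,(280,218,302,234),(5,150,150),(21,255,255));print("side cap px",c1,"predicted",proj(S,o["cap"]-[0,0,.004]))
    return o
E
python3 - <<'E'
from meas import *
D={n:get_image(n) for n in("side","top")}
o=meas(D)
for k,v in o.items():print(k,np.round(v,4).tolist())
P=o["posts"];d=P[0]-P[1];print("post dist",np.linalg.norm(d),"mid",(P[0]+P[1])/2)
c=o["plc"];print("sizes",[np.linalg.norm(c[i]-c[i-1]) for i in range(4)])
y=o["cap"]-o["plate"];print("axis cap-plate",np.degrees(np.arctan2(y[1],y[0])),np.linalg.norm(y[:2]),"posts dir",np.degrees(np.arctan2(d[1],d[0])),"plate edges",[np.degrees(np.arctan2(*(c[i]-c[i-1])[1::-1])) for i in range(4)])
# dispenser outline, feet at base & top
m=mask(D["top"],ROI["top"],(50,120,20),(85,255,255))|mask(D["top"],ROI["top"],(22,150,60),(33,255,255))
m=cv2.morphologyEx(m,cv2.MORPH_OPEN,np.ones((3,3),np.uint8))
r=cv2.minAreaRect(cv2.findNonZero(m));print(r)
E
```

```text
cap area 84
side cap px [290.70666667 226.62666667] predicted [291.32679197 226.73366232]
cap [0.5697, 0.0082, 0.11]
posts [[0.6, -0.0116, 0.098], [0.5401, 0.0281, 0.098]]
plate [0.5066, -0.0875, 0.078]
plc [[0.5, -0.0343, 0.078], [0.5575, -0.0709, 0.078], [0.5133, -0.1407, 0.078], [0.456, -0.104, 0.078]]
post dist 0.07184521064985872 mid [0.57003278 0.00826591 0.098     ]
sizes [np.float64(0.08241216920171933), np.float64(0.06810873434909134), np.float64(0.0826141433391685), np.float64(0.06804617386319324)]
axis cap-plate 56.60896676107852 0.1145636160530483 posts dir -33.5949785264714 plate edges [np.float64(57.6716816892009), np.float64(-32.489963433709335), np.float64(-122.37230970493373), np.float64(147.33984191730542)]
((282.2809143066406, 245.5505828857422), (78.86385345458984, 27.559946060180664), 32.0053825378418)
```

Measured cap (0.570, 0.008) and post midpoint (0.570, 0.008) agree. The posts are 71.8 mm apart against 72 mm given. The dispenser's +y points at about 57° in the world, and the cover is about 34 mm open. I'll shut the fingers, turn by -31° so that tool y follows the dispenser's +y, and go above the spot behind the fin.

carry_out([
  [0, 30, -30, -8],
  [0, 70, -69, -16],
  [0, 111, -109, -24],
  [0, 153, -150, -31],
  [0, 195, -191, -31],
  [0, 237, -232, -31],
  [0, 279, -273, -31],
  [0, 320, -314, -31],
], fingers=1, grip_force=20)

```text
time_s: 1.3
tcp_pos: [0.4571, -0.2054, 0.2056]
tcp_rot: [[0.001, 0.546, 0.838], [-0.0, 0.838, -0.546], [-1.0, 0.0, 0.001]]
wrist_force: [0.4, -0.1, -0.3]
width: 0.014
```

```bash
cat > go.py <<'E'
from h import *
CAP=np.array([.570,.0082]);
def st(a=57.):
    s=sense();R=np.array(s["tcp_rot"]);p=np.array(s["tcp_pos"]);u=np.array([np.cos(np.radians(a)),np.sin(np.radians(a))]);v=np.array([u[1],-u[0]])
    r=p[:2]-CAP
    print("t",s["time_s"],"tcp",p.round(4),"F",np.round(s["wrist_force"],2),"w",round(s["width"],4))
    print("own y rel plunger mm",1e3*r@u,"own x",1e3*r@v,"tool y ang",np.degrees(np.arctan2(R[1,1],R[0,1])),"xaxis",R[:,0].round(4), "F along u",round(float(np.array(s["wrist_force"])[:2]@u),2))
    return s,R,p,u,v
def to(a,along,z,side=0):
    s,R,p,u,v=st(a);g=np.r_[CAP+along*u+side*v,z];print("shift mm",(1e3*R.T@(g-p)).round(1))
E
python3 -c "
from go import *
to(57,-.150,.125)"
```

```text
t 1.3 tcp [ 0.4571 -0.2054  0.2056] F [ 0.39 -0.11 -0.35] w 0.014
own y rel plunger mm -240.63541649805455 own x 21.628237939610816 tool y ang 56.93393105362437 xaxis [ 6.e-04 -3.e-04 -1.e+00] F along u 0.12
shift mm [ 80.6  90.6 -21.8]
```

carry_out([
  [0, 30, -11, 0],
  [0, 60, -22, 0],
  [20, 88, -22, 0],
  [40, 88, -22, 0],
  [65, 88, -22, 0],
  [80, 88, -22, 0],
  [80, 88, -22, 0],
  [80, 88, -22, 0],
])

```text
time_s: 2.3
tcp_pos: [0.4866, -0.1216, 0.1261]
tcp_rot: [[0.001, 0.546, 0.838], [-0.0, 0.838, -0.546], [-1.0, 0.0, 0.001]]
wrist_force: [0.4, -0.7, 0.2]
width: 0.0011
```

```bash
python3 -c "
from go import *
D={n:get_image(n) for n in('side','top')}
to(57,-.150,.099)
for n in D:
    x0,y0,x1,y1=ROI[n];cv2.imwrite(f'pics/{n}_1.png',cv2.resize(D[n]['img'][y0-20:y1,x0:x1],None,fx=5,fy=5,interpolation=2))
"
```

```text
t 2.4 tcp [ 0.4867 -0.1216  0.1262] F [ 0.17 -0.02 -0.69] w 0.0007
own y rel plunger mm -154.19973618522857 own x 0.8368372742326948 tool y ang 56.937363296160896 xaxis [ 1.3e-03 -4.0e-04 -1.0e+00] F along u 0.08
shift mm [27.2  4.2 -0.9]
```

View pics/side_1.png

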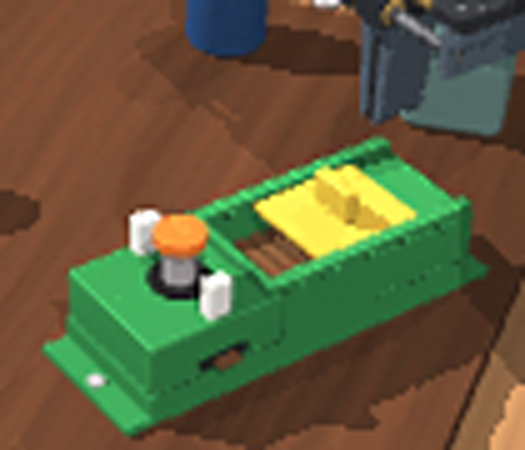

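```bash
python3 -c "
from go import *
D={n:get_image(n) for n in('side','top')}
s=sense()
for n in D:
    print(n,proj(D[n],[.4867,-.1216,.112]),proj(D[n],[.4867,-.1216,.078]),proj(D[n],[.57,.0082,.11]))
    i=D[n]['img'][130:290,220:400].copy();cv2.imwrite(f'pics/{n}_2.png',cv2.resize(i,None,fx=4,fy=3.7,interpolation=2))
"
```

```text
side [332.31353706 208.05825571] [331.45717129 217.09084908] [291.25537396 225.61050753]
top [304.91154232 258.80668996] [304.14939707 258.40346969] [264.88001043 234.46800748]
```

View pics/side_2.png

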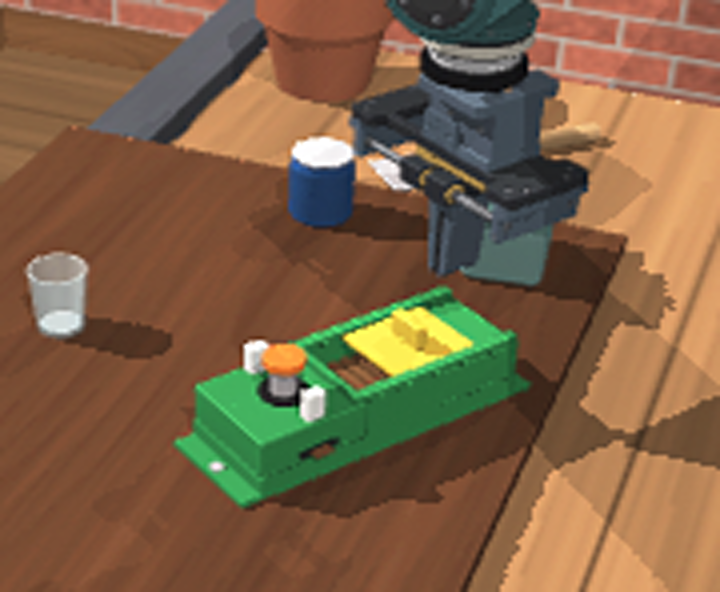

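View pics/top_2.png

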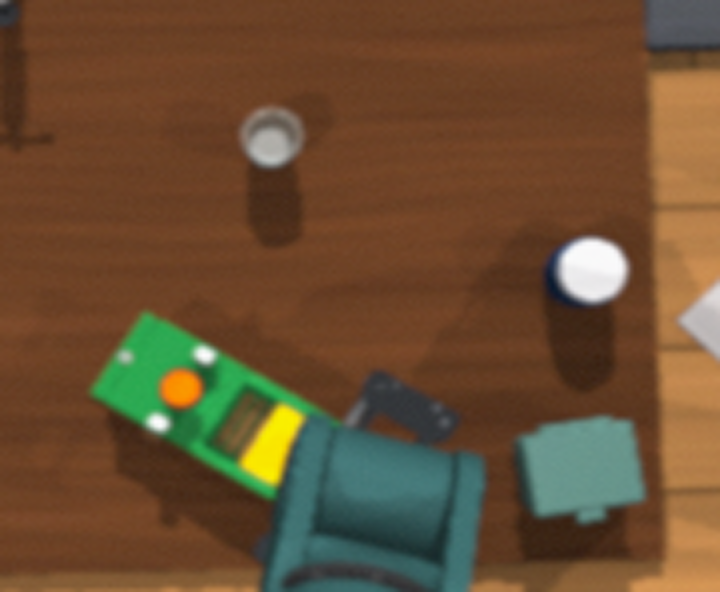

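```bash
python3 -c "
from go import *
d=get_image('side');s=st()
i=d['img'][165:235,300:380].copy();i=cv2.resize(i,None,fx=8,fy=8,interpolation=2)
for z in (.112,.126,.205):
  p=s[2].copy();p[2]=z;q=(proj(d,p)-[300,165]+.5)*8;cv2.circle(i,tuple(int(a) for a in q),3,(0,0,255),-1)
cv2.imwrite('pics/side_3.png',i)
"
```

```text
t 2.55 tcp [ 0.4865 -0.1215  0.1259] F [-0.55 -0.23  0.02] w 0.0002
own y rel plunger mm -154.25715919620822 own x 0.5997784040285404 tool y ang 56.938697588640665 xaxis [ 9.e-04 -3.e-04 -1.e+00] F along u -0.49
```

View pics/side_3.png

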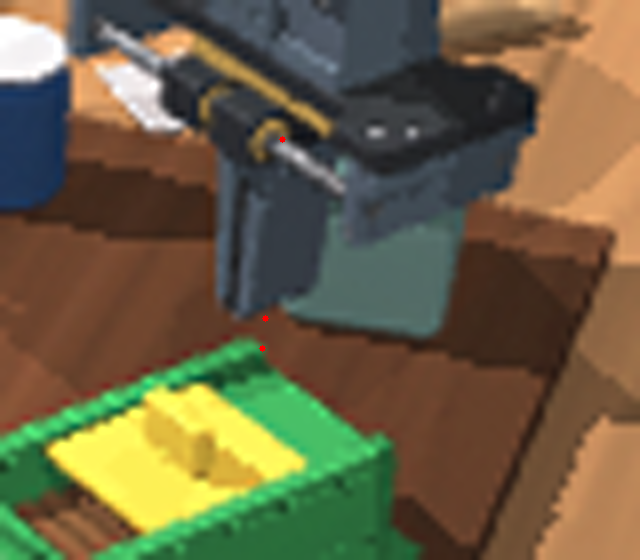

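The side view shows the shut fingertips at crop (263,293), but projecting the stated tip gives (263,348). That puts them about 25 mm higher than expected. I'll lower to the nominal height, which is still safe, and compare again.

carry_out([
  [6, 0, 0, 0],
  [12, 0, 0, 0],
  [18, 0, 0, 0],
  [22, 0, 0, 0],
  [25, 0, 0, 0],
  [27, 0, 0, 0],
  [27, 0, 0, 0],
  [27, 0, 0, 0],
])

```text
time_s: 3.55
tcp_pos: [0.4863, -0.1214, 0.0985]
tcp_rot: [[0.0, 0.545, 0.838], [-0.0, 0.838, -0.545], [-1.0, 0.0, 0.0]]
wrist_force: [0.1, -0.6, 0.1]
width: 0.0
```

```bash
cat > look.py <<'E'
import sys
from go import *
d=get_image('side');s=st()
x0,y0,x1,y1=[int(a) for a in sys.argv[2:6]]
f=640//(x1-x0)
i=cv2.resize(d['img'][y0:y1,x0:x1],None,fx=f,fy=f,interpolation=2)
for z in (-.014,0):
  p=s[2].copy();p[2]+=z;q=(proj(d,p)-[x0,y0]+.5)*f;cv2.circle(i,tuple(int(a) for a in q),3,(0,0,255),-1);print(q)
cv2.imwrite(sys.argv[1],i)
E
python3 look.py pics/side_4.png 270 165 350 235
```

```text
t 3.6 tcp [ 0.4863 -0.1214  0.0985] F [0.16 0.23 0.08] w 0.0005
own y rel plunger mm -154.29388567934012 own x 0.35950646204562925 tool y ang 56.943904233267006 xaxis [ 2.e-04 -1.e-04 -1.e+00] F along u 0.29
[497.87208301 407.66124813]
[500.69052835 377.99740944]
```

View pics/side_4.png

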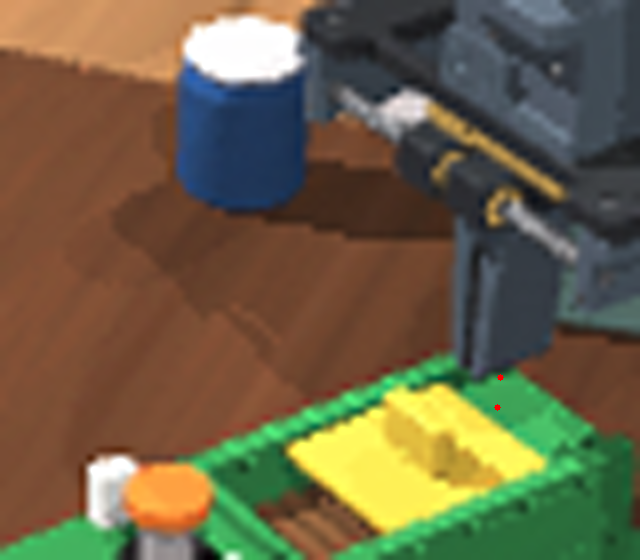

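Same offset again. Moving gently in +y will show whether the tip is below the fin's top, from force and the picture.

carry_out([
  [0, 4, 0, 0],
  [0, 8, 0, 0],
  [0, 12, 0, 0],
  [0, 15, 0, 0],
  [0, 18, 0, 0],
  [0, 20, 0, 0],
  [0, 22, 0, 0],
  [0, 22, 0, 0],
])

```text
time_s: 4.6
tcp_pos: [0.4982, -0.1029, 0.0983]
tcp_rot: [[0.0, 0.545, 0.838], [0.0, 0.838, -0.545], [-1.0, 0.0, 0.0]]
wrist_force: [-0.7, 0.2, -0.4]
width: 0.0004
```

```bash
python3 look.py pics/side_5.png 270 165 350 235
```

```text
t 4.65 tcp [ 0.4982 -0.1029  0.0983] F [ 0.39 -0.27 -0.11] w 0.0004
own y rel plunger mm -132.28193298230957 own x 0.29132500972271985 tool y ang 56.946547615876014 xaxis [ 0.  0. -1.] F along u -0.01
[453.60995599 426.6414297 ]
[456.17301639 396.86751597]
```

View pics/side_5.png

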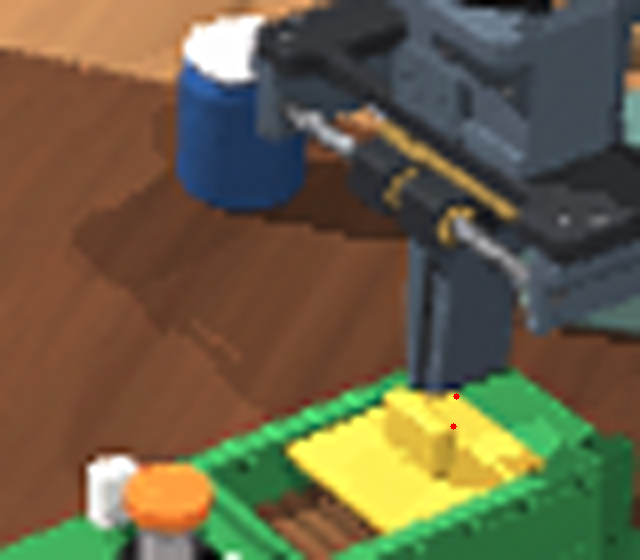

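The fin hasn't moved and there's no force yet. The finger bottom is at crop (437,395), just behind or above the fin's back. I'll go a little further as the deciding test.

carry_out([
  [0, 1.5, 0, 0],
  [0, 3, 0, 0],
  [0, 4.5, 0, 0],
  [0, 6, 0, 0],
  [0, 7.5, 0, 0],
  [0, 9, 0, 0],
  [0, 10, 0, 0],
  [0, 10, 0, 0],
])

```text
time_s: 5.65
tcp_pos: [0.5037, -0.0945, 0.0983]
tcp_rot: [[-0.0, 0.545, 0.838], [0.0, 0.838, -0.545], [-1.0, 0.0, -0.0]]
wrist_force: [0.1, 0.0, 0.4]
width: 0.0006
```

```bash
python3 look.py pics/side_6.png 270 165 350 235
```

```text
t 5.7 tcp [ 0.5036 -0.0945  0.0983] F [0.48 0.31 0.33] w 0.0003
own y rel plunger mm -122.300676609054 own x 0.2754847392049914 tool y ang 56.94645884137236 xaxis [-1.e-04  0.e+00 -1.e+00] F along u 0.52
[433.29949186 435.20786083]
[435.74397862 405.38272135]
```

View pics/side_6.png

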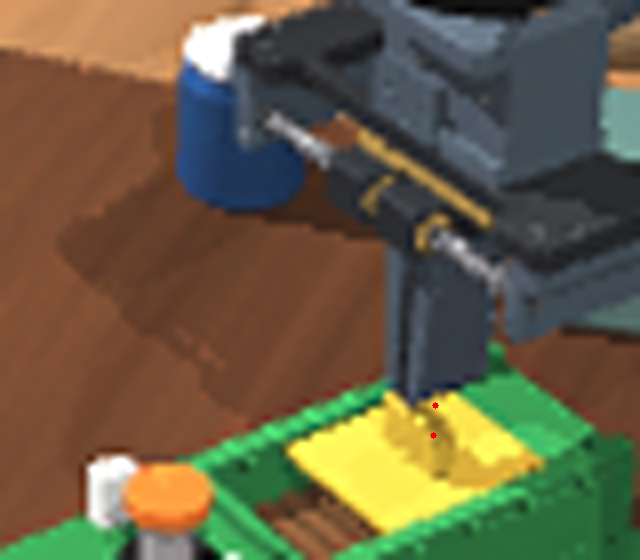

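There's no contact and the finger is over the fin, so the real tips are about 25 mm above nominal. I'll back off, go down another 21 mm, and push again.

carry_out([
  [0, -12, 0, 0],
  [0, -24, 0, 0],
  [0, -34, 0, 0],
  [0, -34, 0, 0],
  [7, -34, 0, 0],
  [14, -34, 0, 0],
  [21, -34, 0, 0],
  [21, -34, 0, 0],
])

```text
time_s: 6.7
tcp_pos: [0.4847, -0.1228, 0.0766]
tcp_rot: [[-0.001, 0.545, 0.838], [0.0, 0.838, -0.545], [-1.0, -0.0, -0.001]]
wrist_force: [0.3, -0.3, 0.6]
width: 0.0005
```

```bash
python3 look.py pics/side_7.png 270 165 350 235
```

```text
t 6.75 tcp [ 0.4849 -0.1229  0.0769] F [ 0.52  0.11 -0.66] w 0.0003
own y rel plunger mm -156.27904201279551 own x 0.035692359255031274 tool y ang 56.95608738432221 xaxis [-8.e-04  2.e-04 -1.e+00] F along u 0.38
[498.0727128  451.31867292]
[500.86426597 422.21940876]
```

View pics/side_7.png

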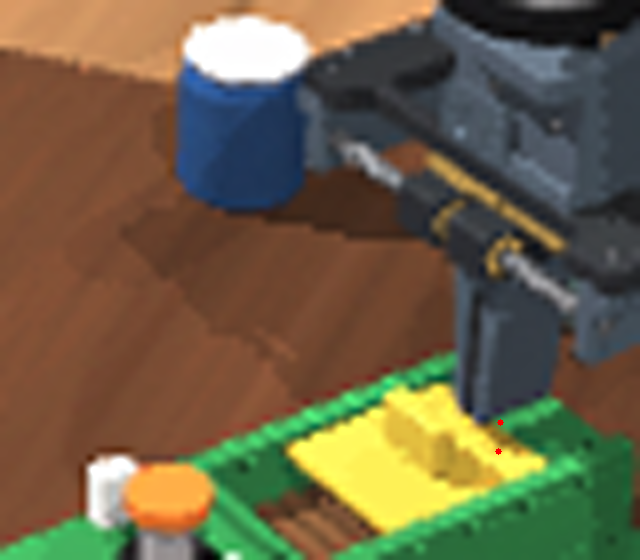

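The fingers are behind the fin now, with the tip at about z 0.089. Pushing.

carry_out([
  [0, 6, 0, 0],
  [0, 12, 0, 0],
  [0, 17, 0, 0],
  [0, 22, 0, 0],
  [0, 27, 0, 0],
  [0, 32, 0, 0],
  [0, 36, 0, 0],
  [0, 36, 0, 0],
])

```text
time_s: 7.75
tcp_pos: [0.5048, -0.0926, 0.0773]
tcp_rot: [[-0.0, 0.545, 0.838], [0.0, 0.838, -0.545], [-1.0, 0.0, -0.0]]
wrist_force: [-0.2, 0.2, -0.0]
width: 0.0006
```

```bash
python3 look.py pics/side_8.png 270 165 350 235
```

```text
t 7.8 tcp [ 0.5047 -0.0927  0.0772] F [-0.59  0.74  0.47] w 0.0007
own y rel plunger mm -120.16801057122633 own x 0.14153000903729399 tool y ang 56.94957144348148 xaxis [-2.e-04  2.e-04 -1.e+00] F along u 0.3
[425.56818771 481.4649568 ]
[427.94356879 452.18350867]
```

View pics/side_8.png

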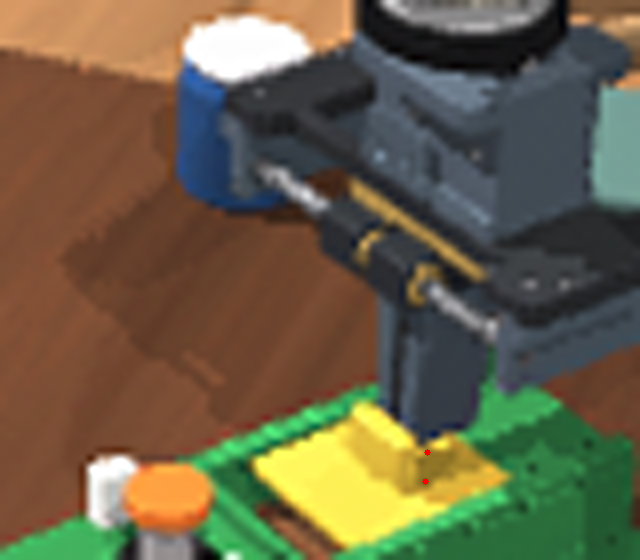

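The cover moves: its front corner went from x=288 to x=253. Contact was at about -137 mm, so shut should come near -102 mm. Continuing.

carry_out([
  [0, 3, 0, 0],
  [0, 6, 0, 0],
  [0, 8, 0, 0],
  [0, 10, 0, 0],
  [0, 12, 0, 0],
  [0, 13, 0, 0],
  [0, 14, 0, 0],
  [0, 14, 0, 0],
])

```text
time_s: 8.8
tcp_pos: [0.5124, -0.0811, 0.0774]
tcp_rot: [[0.0, 0.545, 0.838], [0.0, 0.838, -0.545], [-1.0, 0.0, 0.0]]
wrist_force: [-1.6, -0.8, -0.8]
width: 0.0003
```

```bash
python3 look.py pics/side_9.png 270 165 350 235
```

```text
t 8.85 tcp [ 0.5125 -0.0811  0.0774] F [-1.88 -1.06  0.29] w 0.0003
own y rel plunger mm -106.21461948049576 own x 0.4158132541994267 tool y ang 56.94011808400458 xaxis [ 3.e-04  0.e+00 -1.e+00] F along u -1.91
[396.68736098 492.88329379]
[398.89345575 463.53159854]
```

View pics/side_9.png

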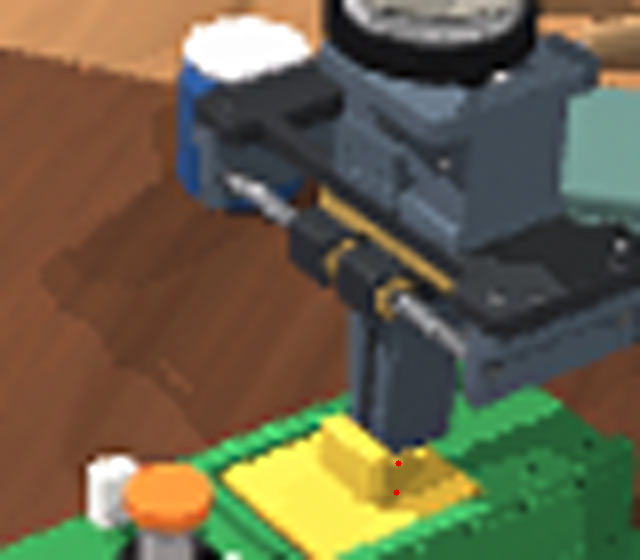

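The front edge is close to the end bar now. I'll take small steps, watching the force.

carry_out([
  [0, 0.5, 0, 0],
  [0, 1, 0, 0],
  [0, 1.5, 0, 0],
  [0, 2, 0, 0],
  [0, 2.4, 0, 0],
  [0, 2.7, 0, 0],
  [0, 3, 0, 0],
  [0, 3, 0, 0],
])

```text
time_s: 9.85
tcp_pos: [0.5141, -0.0786, 0.0774]
tcp_rot: [[0.0, 0.545, 0.838], [-0.0, 0.838, -0.545], [-1.0, 0.0, 0.0]]
wrist_force: [-1.3, -1.4, 0.6]
width: 0.0007
```

carry_out([
  [0, 0.2, 0, 0],
  [0, 0.4, 0, 0],
  [0, 0.6, 0, 0],
  [0, 0.8, 0, 0],
  [0, 1, 0, 0],
  [0, 1, 0, 0],
  [0, 1, 0, 0],
  [0, 1, 0, 0],
])

```text
time_s: 10.85
tcp_pos: [0.5145, -0.0778, 0.0773]
tcp_rot: [[0.0, 0.545, 0.838], [0.0, 0.838, -0.545], [-1.0, 0.0, -0.0]]
wrist_force: [-0.3, -0.9, -0.1]
width: 0.0001
```

```bash
python3 look.py pics/side_10.png 270 165 350 235
```

```text
t 10.9 tcp [ 0.5145 -0.0777  0.0773] F [ 0.63 -0.78  0.65] w 0.0006
own y rel plunger mm -102.28667210243786 own x 0.26292228071691803 tool y ang 56.942190037658946 xaxis [-0.e+00  1.e-04 -1.e+00] F along u -0.31
[388.85995482 496.72873942]
[391.02011808 467.35944233]
```

View pics/side_10.png

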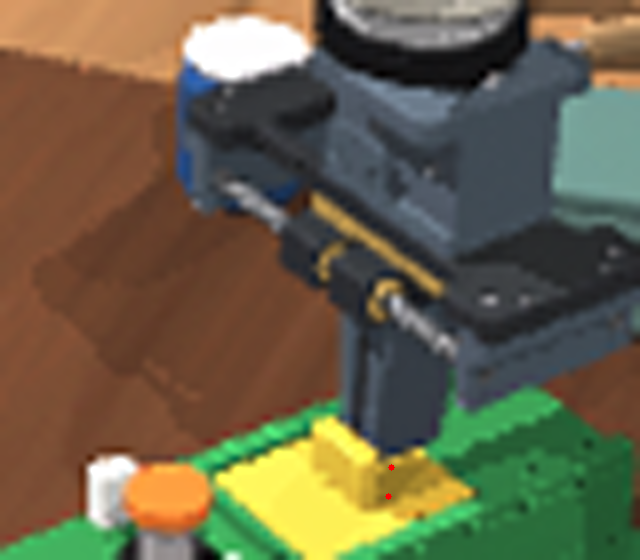

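Still no stop force, so I keep going in small steps.

carry_out([
  [0, 0.3, 0, 0],
  [0, 0.6, 0, 0],
  [0, 0.9, 0, 0],
  [0, 1.2, 0, 0],
  [0, 1.5, 0, 0],
  [0, 1.5, 0, 0],
  [0, 1.5, 0, 0],
  [0, 1.5, 0, 0],
])

```text
time_s: 11.9
tcp_pos: [0.5154, -0.0765, 0.0773]
tcp_rot: [[-0.0, 0.545, 0.838], [0.0, 0.838, -0.545], [-1.0, 0.0, -0.0]]
wrist_force: [-0.5, -1.2, 0.7]
width: 0.0006
```

carry_out([
  [0, 0.4, 0, 0],
  [0, 0.7, 0, 0],
  [0, 1.0, 0, 0],
  [0, 1.3, 0, 0],
  [0, 1.5, 0, 0],
  [0, 1.5, 0, 0],
  [0, 1.5, 0, 0],
  [0, 1.5, 0, 0],
])

```text
time_s: 12.9
tcp_pos: [0.5155, -0.0762, 0.0773]
tcp_rot: [[-0.001, 0.545, 0.838], [-0.001, 0.838, -0.545], [-1.0, -0.002, -0.0]]
wrist_force: [-7.2, -14.5, 4.6]
width: 0.0009
```

```bash
python3 look.py pics/side_11.png 270 175 350 245
```

```text
t 12.95 tcp [ 0.5155 -0.0762  0.0773] F [ -7.26 -15.44   4.93] w 0.0005
own y rel plunger mm -100.46005415187672 own x 0.2684536398465801 tool y ang 56.97506020355619 xaxis [-0.0014 -0.0013 -1.    ] F along u -16.9
[385.09675631 418.29149172]
[387.23471405 388.91297048]
```

View pics/side_11.png

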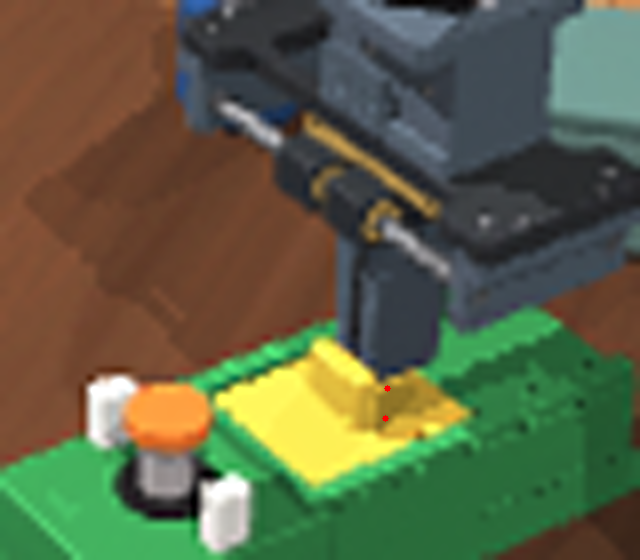

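Force rose to 17 N at own y = -100.5 mm, where shut should be (-101), and the plate meets the end bar, so the cover is shut. Next I back off, rise and go over the plunger.

carry_out([
  [0, -3, 0, 0],
  [0, -7, 0, 0],
  [-20, -7, 0, 0],
  [-50, -7, 0, 0],
  [-52, 20, 0, 0],
  [-52, 60, 0, 0],
  [-52, 99, 0, 0],
  [-52, 99, 0, 0],
])

```text
time_s: 13.95
tcp_pos: [0.5712, 0.0093, 0.1294]
tcp_rot: [[0.001, 0.544, 0.839], [0.0, 0.839, -0.544], [-1.0, 0.001, 0.0]]
wrist_force: [-0.1, -0.2, 0.2]
width: 0.0007
```

```bash
python3 look.py pics/side_12.png 250 165 350 245
python3 -c "
from go import *
d=get_image('top');cv2.imwrite('pics/top_12.png',cv2.resize(d['img'][180:300,220:400],None,fx=4,fy=4,interpolation=2))"
```

```text
t 14.0 tcp [0.5703 0.0084 0.1291] F [-0.05  0.17  0.52] w 0.0005
own y rel plunger mm 0.28784086690647437 own x 0.11353077755414534 tool y ang 57.037022398611796 xaxis [-3.e-04  1.e-04 -1.e+00] F along u 0.12
[250.14243512 358.19765467]
[250.78857894 334.6831747 ]
```

View pics/side_12.png

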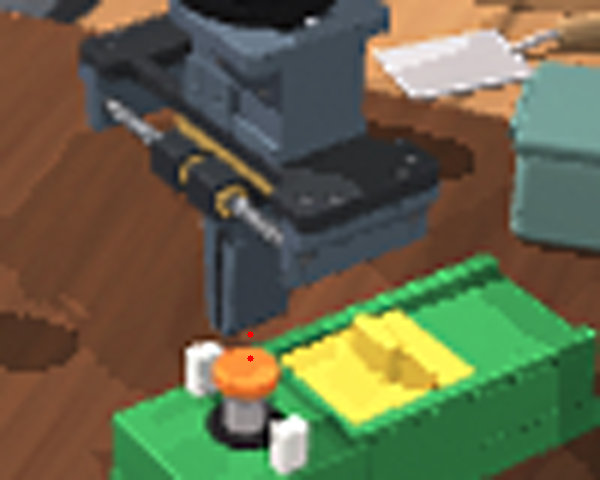

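View pics/top_12.png

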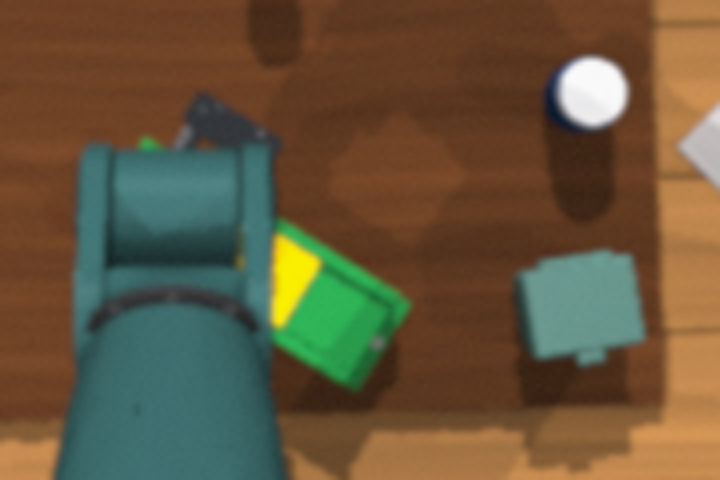

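The cover is still shut and the finger is centred above the cap, with a visible gap. I'm going down towards contact, which should come near TCP z 0.098.

carry_out([
  [4, 0, 0, 0],
  [8, 0, 0, 0],
  [12, 0, 0, 0],
  [16, 0, 0, 0],
  [20, 0, 0, 0],
  [23, 0, 0, 0],
  [25, 0, 0, 0],
  [25, 0, 0, 0],
])

```text
time_s: 15.05
tcp_pos: [0.5701, 0.0077, 0.1042]
tcp_rot: [[-0.0, 0.545, 0.838], [0.0, 0.838, -0.545], [-1.0, -0.0, -0.0]]
wrist_force: [-0.0, -0.2, -0.9]
width: 0.0002
```

```bash
python3 look.py pics/side_13.png 260 185 324 250
```

```text
t 15.1 tcp [0.5702 0.0077 0.1044] F [ 0.41 -0.41 -0.91] w 0.0007
own y rel plunger mm -0.2658343300141678 own x 0.45192020938188443 tool y ang 56.94713733824384 xaxis [ 0. -0. -1.] F along u -0.12
[315.90772358 463.85447931]
[316.96509674 425.57601185]
```

View pics/side_13.png

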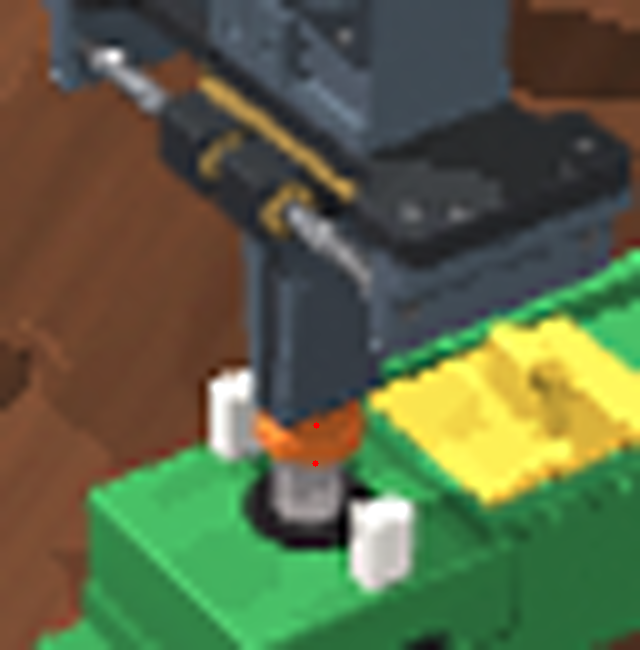

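carry_out([
  [0.8, 0, 0, 0],
  [1.6, 0, 0, 0],
  [2.4, 0, 0, 0],
  [3.2, 0, 0, 0],
  [4, 0, 0, 0],
  [4, 0, 0, 0],
  [4, 0, 0, 0],
  [4, 0, 0, 0],
])

```text
time_s: 16.1
tcp_pos: [0.5702, 0.0077, 0.1004]
tcp_rot: [[0.0, 0.545, 0.838], [-0.0, 0.838, -0.545], [-1.0, 0.0, 0.0]]
wrist_force: [-1.6, 0.9, 3.3]
width: 0.0005
```

carry_out([
  [0.4, 0, 0, 0],
  [0.8, 0, 0, 0],
  [1.2, 0, 0, 0],
  [1.6, 0, 0, 0],
  [2, 0, 0, 0],
  [2, 0, 0, 0],
  [2, 0, 0, 0],
  [2, 0, 0, 0],
])

```text
time_s: 17.1
tcp_pos: [0.5702, 0.0077, 0.0984]
tcp_rot: [[0.0, 0.545, 0.838], [0.0, 0.838, -0.545], [-1.0, 0.0, 0.0]]
wrist_force: [-1.1, 0.3, 3.1]
width: 0.0004
```

```bash
cat > cap.py <<'E'
from go import *
F=[];B=[];Z=[]
for i in range(8):
    d=get_image('side');s=sense();F.append(s["wrist_force"][2]);Z.append(s["tcp_pos"][2])
    h=cv2.cvtColor(d['img'],cv2.COLOR_BGR2HSV)
    c=d['img'].astype(float)
    # orangeness R-B profile in central columns: lower edge of cap vs stem, subpixel
    col=(c[215:245,289:294,2]-c[215:245,289:294,0]).mean(1);B.append(col)
col=np.mean(B,0);i=np.argmax(col);mx=col[i];th=mx/2
j=i
while col[j]>th:j+=1
e=215+j-1+(col[j-1]-th)/(col[j-1]-col[j])
print("t",s["time_s"],"z",np.mean(Z).round(5),"Fz",np.mean(F).round(2),"+-",(np.std(F)/8**.5).round(2),"cap lower edge row",round(e,2),col.round(0)[4:22])
E
python3 cap.py
python3 - <<'E'
import cv2,numpy as np
from h import *
d=get_image('side')
for x in(0,.006,.012,.018):print(x,proj(d,[.570-.016*.2,.0082+.016*.97,.102-x]))
# reference rest edge from first picture
c=cv2.imread('pics/side0.png').astype(float)
col=(c[215:245,289:294,2]-c[215:245,289:294,0]).mean(1);i=np.argmax(col);th=col[i]/2;j=i
while col[j]>th:j+=1
print("rest edge",215+j-1+(col[j-1]-th)/(col[j-1]-col[j]),col[4:22].round())
E
```

```text
t 17.5 z 0.09834 Fz 3.6 +- 0.2 cap lower edge row 231.86 [-15. -15. -15. -15. -15. -15. -15. -18.  -9.  59. 119. 142. 142.  59.
   4.   3.   5.   5.]
0 [290.2454413  231.10152907]
0.006 [290.20221526 232.75271097]
0.012 [290.15923416 234.39453651]
0.018 [290.11649592 236.027085  ]
rest edge 230.76195219123505 [ 73.  73.  72.  43. 184. 184. 184. 184. 184. 182. 193. 173.  72.   4.
   5.   6.   6.   6.]
```

Edge shift 1.1 px (about 4 mm) and force 3.6 N (about 2.5 mm) both put the plunger roughly 3 mm down. I'll go 6 mm more and remeasure.

carry_out([
  [1, 0, 0, 0],
  [2, 0, 0, 0],
  [3, 0, 0, 0],
  [4, 0, 0, 0],
  [5, 0, 0, 0],
  [6, 0, 0, 0],
  [6, 0, 0, 0],
  [6, 0, 0, 0],
])

```text
time_s: 18.55
tcp_pos: [0.5702, 0.0077, 0.0924]
tcp_rot: [[0.0, 0.545, 0.838], [-0.0, 0.838, -0.545], [-1.0, 0.0, 0.0]]
wrist_force: [-0.8, -0.8, 4.6]
width: 0.0004
```

```bash
python3 cap.py; python3 look.py pics/side_14.png 260 185 324 250
```

```text
t 18.95 z 0.09237 Fz 4.8 +- 0.15 cap lower edge row 233.54 [-16. -15. -15. -15. -15. -15. -15. -15. -16. -20.  18.  89. 123. 136.
 139.  11.   2.   4.]
t 19.0 tcp [0.5702 0.0077 0.0924] F [0.26 0.52 4.86] w 0.0007
own y rel plunger mm -0.30136853481779285 own x 0.4356514553628943 tool y ang 56.94552996671657 xaxis [ 0. -0. -1.] F along u 0.58
[315.1426799  496.28177964]
[316.18910096 458.43077342]
```

View pics/side_14.png

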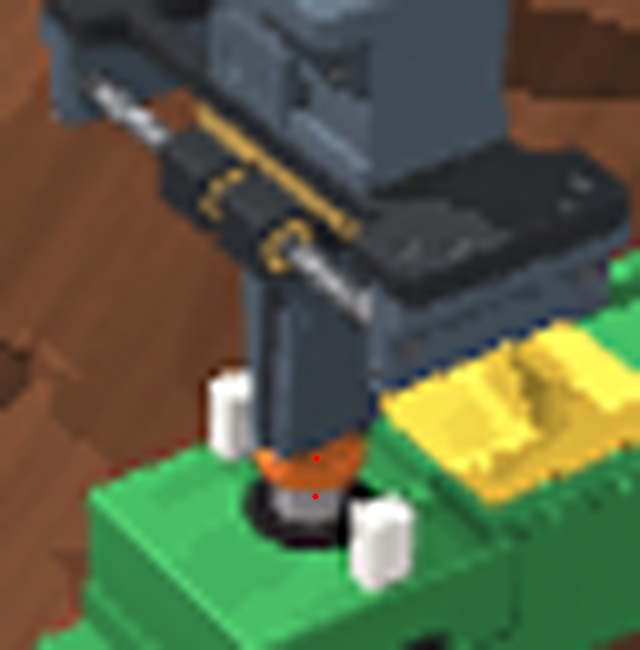

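Visual says about 10 mm, force about 7 mm. I'll refine by comparing the cap's lower rim across all columns, using the rest picture (side_13, same lighting), the first picture and live frames.

```bash
cat > rim.py <<'E'
from go import *
def unz(f):
    z=cv2.imread(f).astype(float);o=np.zeros((420,560,3));
    for k in(4,5):
        for l in(4,5): o[185:250,260:324]+=z[k::10,l::10][:65]/4
    return o
cols=[c for c in range(287,297) if c not in(291,292)]
def rim(im):
    im=im.astype(float)
    R=[]
    for c in cols:
        p=im[215:248,c,2]-im[215:248,c,0]; g=im[215:248,c,1]; r=im[215:248,c,2]
        m=(p>60)&(r>g*1.3); idx=np.where(m)[0]
        j=idx[-1]; a=p[j];b=max(p[j+1],0);R.append(215+j+.5+ (b/ max(p[j-1],1) if b<p[j-1] else 0)+ (0 if a>=.9*p[j-1] else a/p[j-1]-1))
    return np.array(R)
def allf():
    r0=rim(cv2.imread('pics/side0.png'));r1=rim(unz('pics/side_13.png'))
    d=get_image('side');l=rim(d['img']);print(cols)
    for n,r in(("first",r0),("rest13",r1),("live",l)):print(n,r.round(2),r.mean().round(2))
    P=[proj(d,[.57,.0082+.0,.102-x])[1] for x in(0,.012)];k=(P[1]-P[0])/12
    print("px/mm",k,"travel vs first",((l-r0).mean()/k).round(2),"vs rest13",((l-r1).mean()/k).round(2))
if __name__=="__main__":allf()
E
python3 rim.py
python3 - <<'E'
from go import *
s=sense();print(s["wrist_force"],s["tcp_pos"][2])
E
```

```text
[0.2620858  0.52052562 4.86049013] 0.09235005317835844Traceback (most recent call last):
  File "rim.py", line 22, in <module>
    if __name__=="__main__":allf()
                            ~~~~^^
  File "rim.py", line 17, in allf
    r0=rim(cv2.imread('pics/side0.png'));r1=rim(unz('pics/side_13.png'))
                                            ~~~^^^^^^^^^^^^^^^^^^^^^^^^^
  File "rim.py", line 14, in rim
    j=idx[-1]; a=p[j];b=max(p[j+1],0);R.append(215+j+.5+ (b/ max(p[j-1],1) if b<p[j-1] else 0)+ (0 if a>=.9*p[j-1] else a/p[j-1]-1))
      ~~~^^^^
IndexError: index -1 is out of bounds for axis 0 with size 0
```

```bash
sed -i 's/range(287,297)/range(287,296)/; s/p>60)&(r>g\*1.3)/p>50)\&(r>g*1.2)/' rim.py; python3 rim.py
```

```text
[287, 288, 289, 290, 293, 294, 295]
first [230.29 230.67 230.64 231.   230.75 230.26 229.47] 230.44
rest13 [230.3  230.66 230.62 231.02 230.8  230.31 229.67] 230.48
live [232.81 233.25 233.56 233.54 233.38 233.13 232.18] 233.12
px/mm 0.2731127640449979 travel vs first 9.81 vs rest13 9.66
```

The rim comparison matches both rest references: travel is 9.7 mm. 2.3 mm to go.

carry_out([
  [0.4, 0, 0, 0],
  [0.8, 0, 0, 0],
  [1.2, 0, 0, 0],
  [1.6, 0, 0, 0],
  [2, 0, 0, 0],
  [2.3, 0, 0, 0],
  [2.3, 0, 0, 0],
  [2.3, 0, 0, 0],
])

```text
time_s: 20.05
tcp_pos: [0.5702, 0.0077, 0.09]
tcp_rot: [[-0.0, 0.545, 0.838], [0.0, 0.838, -0.545], [-1.0, -0.0, -0.0]]
wrist_force: [-0.6, -0.7, 5.5]
width: 0.0005
```

```bash
python3 rim.py; python3 cap.py;python3 rim.py|tail -1;  python3 look.py pics/side_15.png 260 185 324 250
python3 - <<'E'
from go import *
# predicted vs seen: tip contact plane; post tops side
d=get_image('side');s=sense()
u=np.array([np.cos(np.radians(57)),np.sin(np.radians(57)),0]);v=np.array([u[1],-u[0],0])
c=np.array([.57,.0082,0])
for sg in(1,-1):
    print("post top px",[ (proj(d,c+sg*.036*v+a*.007*u+b*.005*v+[0,0,.098])).round(1).tolist() for a in(1,-1) for b in(1,-1)])
E
```

```text
[287, 288, 289, 290, 293, 294, 295]
first [230.29 230.67 230.64 231.   230.75 230.26 229.47] 230.44
rest13 [230.3  230.66 230.62 231.02 230.8  230.31 229.67] 230.48
live [233.62 233.76 234.22 234.35 234.06 233.74 233.13] 233.84
px/mm 0.2731127640449979 travel vs first 12.45 vs rest13 12.3
t 20.5 z 0.09005 Fz 5.54 +- 0.21 cap lower edge row 234.26 [-16. -15. -15. -15. -15. -15. -15. -15. -15. -17.  -9.  46. 104. 145.
 140.  97.   5.   3.]
px/mm 0.2731127640449979 travel vs first 12.46 vs rest13 12.3
t 20.6 tcp [0.5702 0.0077 0.09  ] F [-0.97  0.41  5.  ] w 0.0003
own y rel plunger mm -0.30463496729327993 own x 0.4385860168704579 tool y ang 56.94236175661419 xaxis [ 0.  0. -1.] F along u -0.18
[314.9740828  502.48957964]
[316.0182656  464.72025063]
post top px [[281.2, 222.7], [283.1, 224.4], [285.1, 221.1], [287.0, 222.8]]
post top px [[295.5, 235.3], [297.6, 237.1], [299.5, 233.6], [301.5, 235.4]]
```

View pics/side_15.png

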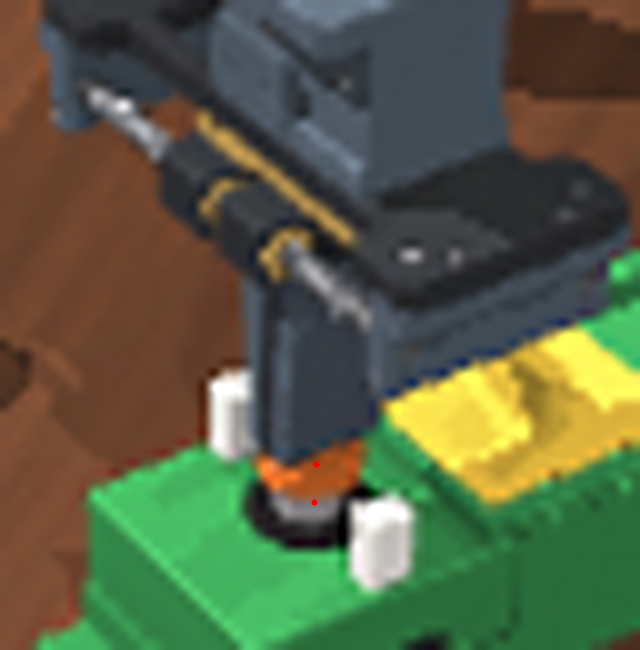

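Visual travel is 12.3 mm (9.7 + 2.35 = 12.05 by the arm's own motion). The force curve also fits about 12 mm if the spring is slightly soft. The cover's front edge is against the end bar, and the arm is steady. Handing in.

```bash
python3 -c "
from workcell import *
print(job_done());s=sense();print(s['time_s'],s['tcp_pos'],s['wrist_force'])"
```

```text
the job is handed in; nothing more can be done
None
the job is handed in; nothing more can be done
```

I pushed the yellow cover shut first, then pressed the plunger to the gauge level. I handed in at about 20.6 s with the shut fingers still holding it down.

**Cover:** I pushed the fin until the force jumped to 17 N. That was within about 0.5 mm of where fully shut should be, and the last pictures show the plate against the end bar.

**Plunger:** The three checks on its travel do not fully agree; the target is 12 mm.

| Check | Travel |
|---|---|
| Cap rim in the side picture | 12.3–12.5 mm |
| Earlier rim reading plus the arm's own motion | 12.05 mm |
| Force of 5.5 N on the nominal spring | about 10 mm, ±0.8 mm |

I trusted the pictures. The force readings rose less per millimetre than the stated spring rate, and a slightly softer spring would also put the travel at about 12 mm. It was not pushed to the bottom.

**Fingertip offset:** In the pictures the fingertips were about 25 mm higher relative to the TCP than the description says. My first attempt passed over the fin without touching it. After that I set heights from the pictures and from contact.

**Bystanders:** I never touched any of them on purpose. The last wide views showed nothing out of place, but I did not measure them again at the end.

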